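# Pack the two-layer microscope optics case

### The arm

A 6-joint arm with a two-finger parallel gripper is mounted at the origin on the work surface. World frame = base frame: x ahead of the robot, y to its left, z up, the work surface at z = 0. Lengths are in mm, angles in rad, forces in N, time in s.
With the tool pointing down it reaches from about 275 to 1000 mm from the base axis. Payload 8.4 kg.
Tool frame: the origin (TCP) lies at the very end of the fingers, on their centre line; the grasp point (between the pads) lies 19 mm behind it; z points along the fingers, y is the direction in which the jaws open and shut (so a half turn about z gives the same grasp; the last joint's range is limited). The gripper opens to 85 mm and grips with 20 to 120 N. Pads are 22 mm wide; open, the fingers measure 114 mm over their backs; the gripper's body (76 mm by 85 mm) begins 54 mm behind the grasp point. The pads swing forward as they close: fully open they stand 13 mm farther back than shut.
Start: joints at [1.163, 0.353, 1.633, -0, 1.155, -0.002], TCP at [246.72, 574.245, 231.281] pointing down, gripper open.
Joint ranges: [-2.63, 2.63], [-0.92, 2.1], [0.06, 2.66], [-1.3, 4.44], [0, 2.69], [-3.02, 3.02]. Speed limits (rad/s): [2.22, 2.22, 2.79, 3.14, 3.14, 3.14].

### API

Orientations are given as [roll, pitch, yaw] about the fixed x, y, z axes, in that order (R = Rz(yaw) Ry(pitch) Rx(roll)).
In Python, from rig import r gives the robot as it stands.
- The arm moves only by the tool jog_arm, never from a script. Its argument "increments" is text: rows parted by semicolons, each of 7 numbers parted by spaces: the shift along the tool's x, y, z in cm, then the turn, a rotation vector about the tool's x, y, z in rad, then the opening, from -1 (shut) to 1 (fully open). A call has exactly 8 rows; each row shifts and turns the commanded pose from where the row before left it, along the tool's axes as they then stand; what a row does not reach is not made up. A row lasts 1/10 s, in which the tool goes at most 50 mm and 8.59 degrees, less where a joint would pass 70% of its speed; a pose out of reach is approached as far as the arm can. A call with a gripper value outside its range is refused whole. The fingers move at their own pace and stop on an object; "squeeze" is the grip in N (left out, the last holds). Time passes only in rows, so rows that do not move let the fingers close, or fill a call up. It gives the time, the measured TCP pose, the force and the opening at its end, in the units of the state.
- r.sense(): the state, without advancing time (a new reading comes with each control period).
- r.grab_frame(name): name is "scene" or "side" or "wrist"; returns the picture (384x512x3 uint8, red, green, blue); there is no depth.
- r.camera_info(name): a dict with "K" (3x3 intrinsics, pixels), "dist_coeffs" ([k1, k2, p1, p2, k3] as OpenCV has them; the pictures are not rectified), "rvec" (rotation vector, rad) and "tvec" (3), from world to camera coordinates, as OpenCV has them. Camera axes: x right, y down, z forward; pixel columns grow to the right and rows downward; lengths in mm; the calibration is good to about 2 mm. A picture is of the moment at which its call begins: read the wrist's pose just before it. camera_info takes no time and is no camera call; for the wrist camera it gives the pose at the moment of the call.
- r.sign_off(): hands the job in, once; it reports no verdict.
The state is a dict: "clock": time; "qpos": joint angles; "qvel": joint speeds; "joint_efforts": joint torques, N m; "eef_pos": TCP position; "tcp_rot": TCP orientation; "contact_force": force on the tool from outside, world axes, zero at the start; "wrist_torque": the same for the moment, N m; "opening": opening from 0.0 (shut) to 1.0 (fully open).
Only numpy, scipy, OpenCV 4.12 (cv2) and the standard library are available. Lean on these libraries where they do the work, as an engineer would, in place of code of your own. Each camera call takes 0.05 s, during which the arm holds its last target.

### The job

Pack the optics case: stand the blue-banded objective upright in the empty cavity in the bottom foam, then fit the green upper tray into the case so that it sits level on both end ledges. Last, stand the black eyepiece upright in the tray's empty compartment.

Things in the scene. Friction and masses are not known exactly. Their poses are not given: they have to be found in the camera images.
- case: Open grey case, fixed, 242 x 152 x 86 mm, walls 6. Origin: centre of underside; x along its length, z up. Its floor is at z=6 mm; foam on it (top z=20) has two 50 mm square cavities down to the floor: the empty one at x=+40, y=0, the other at x=-40 holds a red-banded objective. A ledge 28 mm wide at each end (top z=72) carries the tray, whose origin is then at z=72.
- objective: Blue-banded objective: upright silver cylinder, diameter 28 mm, 60 mm tall, straight to 50 mm, then a blue taper; about 0.12 kg, loose on the bench. Origin: centre of its underside, z up. A like one in yellow nearby is not wanted. Gripped 40 mm above its foot, the fingers stay clear of the foam.
- tray: Green upper tray, 210 x 100 mm, floor 6 mm thick, rim 16 mm high, about 0.22 kg, loose. Origin: centre of underside; x along its length, z up. Orange grip bar along x over the middle: 60 long, 14 thick, z=32 to 52 mm. Empty compartment: x=38 to 102, y=-47 to 47 mm; the other (-x) has a round amber filter fixed in it. Play in the case 10 mm each end, 20 mm each side; either way round.
- eyepiece: Black eyepiece with a thin silver ring: upright cylinder, diameter 32 mm, 50 mm tall, straight up to 45 mm, about 0.08 kg, loose on the bench. Origin: centre of its underside, z up.

How it is judged (in metres and radians):
On the way, in this order (a step that is already met when the one before it is completed fails the run):
1. the blue-banded objective stands upright in the empty bottom cavity, let go (x of objective in the frame of case between 0.022 and 0.058 m and y of objective in the frame of case between -0.018 and 0.018 m and z of objective in the frame of case between -0.002 and 0.013 m and angle between objective's own z axis and vertical below 0.17 rad and contact force between objective and the fingers below 0.1 N), for 0.2 s.
2. the upper tray sits level on the case's two ledges, let go, the objective under it in its cavity (x of objective in the frame of case between 0.022 and 0.058 m and y of objective in the frame of case between -0.018 and 0.018 m and z of objective in the frame of case between -0.002 and 0.013 m and angle between objective's own z axis and vertical below 0.17 rad and x of tray in the frame of case between -0.02 and 0.02 m and y of tray in the frame of case between -0.03 and 0.03 m and z of tray in the frame of case between 0.066 and 0.078 m and angle between tray's own z axis and vertical below 0.08 rad and angle between the x axis of tray and the x axis of case, either way round below 0.3 rad and contact force between tray and the fingers below 0.1 N), for 0.2 s.
3. the eyepiece stands upright in the tray's empty compartment, the tray seated in the case (x of tray in the frame of case between -0.02 and 0.02 m and y of tray in the frame of case between -0.03 and 0.03 m and z of tray in the frame of case between 0.066 and 0.078 m and angle between tray's own z axis and vertical below 0.08 rad and angle between the x axis of tray and the x axis of case, either way round below 0.3 rad and x of eyepiece in the frame of tray between 0.045 and 0.095 m and y of eyepiece in the frame of tray between -0.04 and 0.04 m and z of eyepiece in the frame of tray between 0 and 0.012 m and angle between eyepiece's own z axis and vertical below 0.17 rad), for 0.2 s.
At the end, for the whole second after the job is handed in: Blue objective on the floor of its cavity (18 mm in x and y, 10 degrees of upright); tray level (4.5 degrees) on both ledges, underside 66 to 78 mm above the case's; eyepiece upright (10 degrees) on the floor of the empty compartment (25 mm along, 40 mm across); all at rest (all of step 3 and x of objective in the frame of case between 0.022 and 0.058 m and y of objective in the frame of case between -0.018 and 0.018 m and z of objective in the frame of case between -0.002 and 0.013 m and angle between objective's own z axis and vertical below 0.17 rad and linear speed of each of objective, tray, eyepiece below 0.03 m/s); the robot touches nothing.
It also fails if it takes over 64 s, if anything falls off the work surface, if the arm or the gripper's body presses on something with over 40 N, if the wrist force passes 120 N, or if a joint passes its speed limit or range.

## Working session

There is one attempt and no reset: what is moved stays moved. The work goes in short steps, Python scripts to look and compute and a tool call to move; the robot and the scene stay as the last step left them, time stands still between calls to the robot, and variables do not carry over. Pictures are saved under pics/ and viewed, and the job is handed in when it is done.

Besides the shell and the picture viewer there is one more tool, called after "Emit:" as a command line: name --argument value ..., lists and objects as JSON in quotes. jog_arm: Moves the arm, as the interface text tells. Its arguments: {"type":"object","properties":{"increments":{"type":"string"},"squeeze":{"type":"number"}},"required":["increments"]}

```bash
ls; mkdir -p pics
python3 - <<'E'
from rig import r
import cv2
print(r.sense())
for n in ("scene","side","wrist"):
    print(n,r.camera_info(n))
    cv2.imwrite(f"pics/{n}0.png",r.grab_frame(n)[:,:,::-1])
E
```

```text
pics
{'clock': 0.0, 'qpos': array([ 1.16258460e+00,  3.53661297e-01,  1.63412269e+00, -6.17588599e-06,
        1.15521216e+00, -2.39329379e-03]), 'qvel': array([ 6.14823227e-04,  1.36680040e-05,  8.24779009e-04, -1.85745440e-03,
        3.06209287e-04, -7.16961223e-05]), 'joint_efforts': array([ 2.84217240e-03, -6.05247688e+01, -3.42065227e+01,  2.76144719e-04,
        9.38552519e-03,  8.76724528e-06]), 'eef_pos': array([246.54139778, 573.80275367, 230.55837028]), 'tcp_rot': array([-3.14018915e+00,  2.28770074e-06,  2.73577672e+00]), 'contact_force': array([-0.35866906,  0.3313235 ,  0.25254805]), 'wrist_torque': array([ 0.01211938, -0.00901726, -0.01995553]), 'opening': 0.9945895672949104}
scene {'K': array([[425.22961888,   0.        , 255.17788627],
       [  0.        , 425.22961888, 195.11581737],
       [  0.        ,   0.        ,   1.        ]]), 'dist_coeffs': array([-0.11991589,  0.        ,  0.        ,  0.        ,  0.        ]), 'rvec': array([ 0.71475824,  2.45202238, -1.35875514]), 'tvec': array([ 471.14061621, -129.20171356, 1171.42637739])}
side {'K': array([[358.65927014,   0.        , 257.7429485 ],
       [  0.        , 358.65927014, 192.34462555],
       [  0.        ,   0.        ,   1.        ]]), 'dist_coeffs': array([-0.02685967,  0.        ,  0.        ,  0.        ,  0.        ]), 'rvec': array([ 2.19532013, -0.60578881,  0.29799076]), 'tvec': array([-464.13196059,  185.31162509,  604.83875847])}
wrist {'K': array([[293.22391064,   0.        , 254.07700888],
       [  0.        , 293.22391064, 194.79646369],
       [  0.        ,   0.        ,   1.        ]]), 'dist_coeffs': array([-0.05757049,  0.        ,  0.        ,  0.        ,  0.        ]), 'rvec': array([-2.39762791, -1.57874568, -0.24768273]), 'tvec': array([-625.32682367,  -38.05463218,  379.72537341])}
```

View pics/scene0.png

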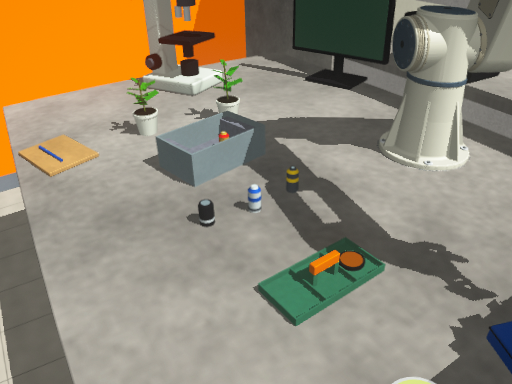

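View pics/side0.png

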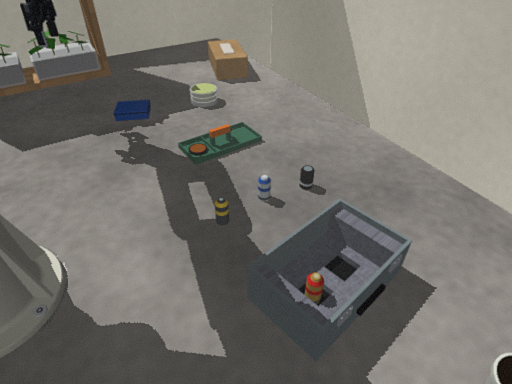

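View pics/wrist0.png

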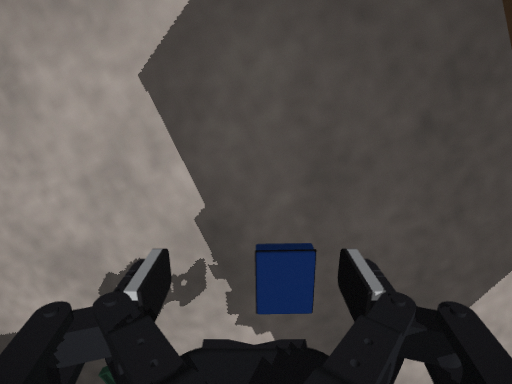

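The scene and side views both show the blue objective (scene ~255,198, side ~264,187), the yellow one, the eyepiece (scene ~206,212, side ~307,177), the tray and the case. I'll enlarge crops to read pixel positions more closely.

```bash
cat > h.py <<'E'
import numpy as np, cv2
from scipy.spatial.transform import Rotation as R
def ray(ci,uv):
    n=cv2.undistortPoints(np.array([[uv]],float),ci['K'],ci['dist_coeffs'])[0,0]
    Rm=cv2.Rodrigues(ci['rvec'])[0]
    return -Rm.T@ci['tvec'], Rm.T@np.array([n[0],n[1],1.])
def onz(ci,uv,z):
    c,d=ray(ci,uv); return c+d*(z-c[2])/d[2]
def proj(ci,P):
    return cv2.projectPoints(np.array(P,float).reshape(-1,3),ci['rvec'],ci['tvec'],ci['K'],ci['dist_coeffs'])[0][:,0]
def crop(im,x0,y0,x1,y1,s,fn):
    c=cv2.resize(im[y0:y1,x0:x1],None,fx=s,fy=s,interpolation=cv2.INTER_CUBIC)
    for x in range((x0+9)//10*10,x1,10):
        cv2.line(c,((x-x0)*s,0),((x-x0)*s,5 if x%50 else 12),(0,0,255),1)
        if x%20==0: cv2.putText(c,str(x),((x-x0)*s-10,22),0,.35,(0,0,255),1)
    for y in range((y0+9)//10*10,y1,10):
        cv2.line(c,(0,(y-y0)*s),(5,(y-y0)*s),(0,0,255),1)
        if y%20==0: cv2.putText(c,str(y),(7,(y-y0)*s+4),0,.35,(0,0,255),1)
    cv2.imwrite(fn,c)
E
python3 - <<'E'
import cv2
from h import crop
s=cv2.imread('pics/scene0.png'); d=cv2.imread('pics/side0.png')
crop(s,150,105,310,235,5,'pics/s_case.png')
crop(s,250,230,400,330,5,'pics/s_tray.png')
crop(d,240,190,420,330,4,'pics/d_case.png')
crop(d,170,110,330,230,5,'pics/d_tray.png')
E
```

```text
(no output)
```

View pics/s_case.png

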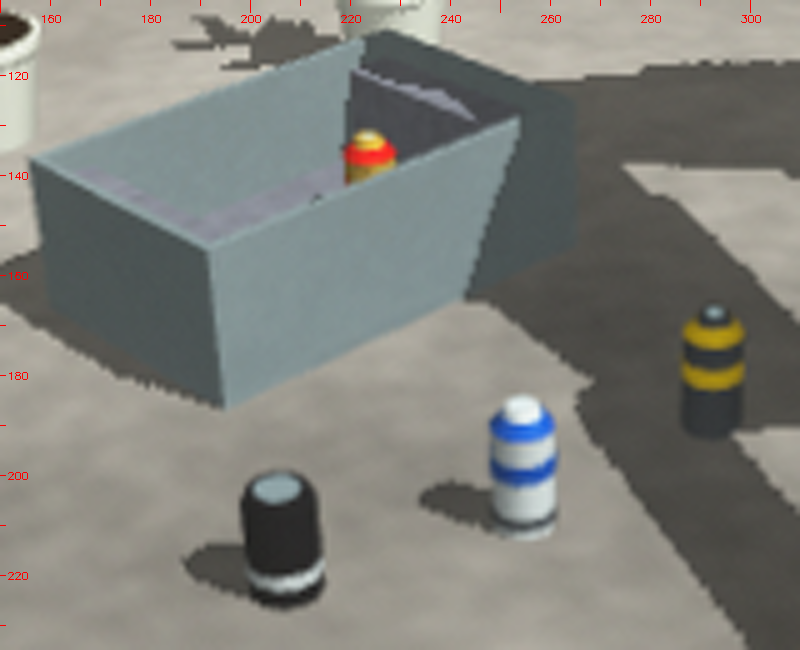

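View pics/s_tray.png

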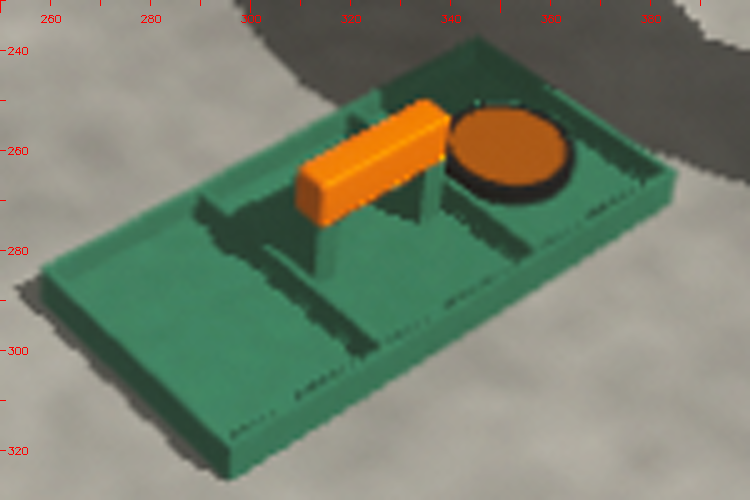

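View pics/d_case.png

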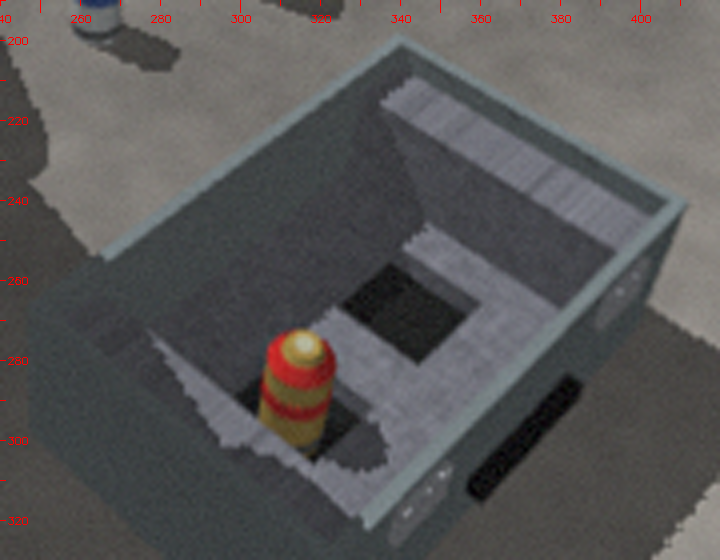

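View pics/d_tray.png

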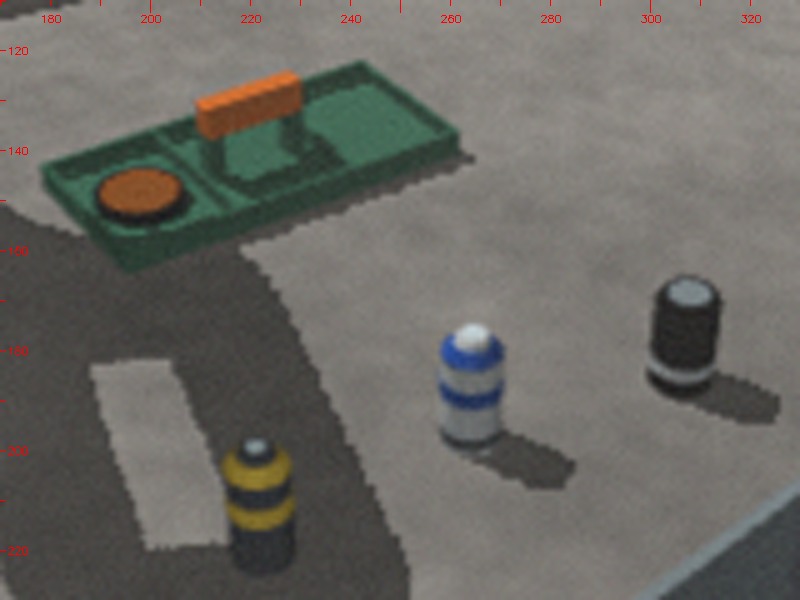

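```bash
cat > fit.py <<'E'
import numpy as np
from rig import r
from h import *
from scipy.optimize import least_squares
S,D=r.camera_info('scene'),r.camera_info('side')
a=np.linspace(0,2*np.pi,60)
def box(ci,p,rad,h):
    P=[[p[0]+rad*np.cos(t),p[1]+rad*np.sin(t),z] for t in a for z in (0,h)]
    q=proj(ci,P); return np.array([q[:,0].min(),q[:,0].max(),q[:,1].max()])
def cyl(n,rad,h,bs,bd,top=None):
    p0=onz(S,[(bs[0]+bs[1])/2,bs[2]-3],0)[:2]
    p1=onz(D,[(bd[0]+bd[1])/2,bd[2]-3],0)[:2]
    f=lambda p:np.r_[box(S,p,rad,h)-bs,box(D,p,rad,h)-bd]
    s=least_squares(f,p0); print(n,p0.round(),p1.round(),'->',s.x.round(1),s.fun.round(1))
cyl('obj',14,50,[247.8,261.4,213],[257.8,270.8,200.4])
cyl('eye',16,45,[198,215,226.8],[299.2,314.2,189.6])
cyl('yel',14,50,[286.3,299,192.6],[215,229,224.6])
def rect(n,loc,obsS,obsD,z,p0):
    def f(p):
        c,s=np.cos(p[2]),np.sin(p[2])
        L=lambda i:[p[0]+c*loc[i][0]-s*loc[i][1],p[1]+s*loc[i][0]+c*loc[i][1],loc[i][2]]
        o=[]
        for ci,ob in((S,obsS),(D,obsD)):
            for i,uv in ob: o.append(proj(ci,L(i))[0]-uv)
        return np.ravel(o)
    best=min((least_squares(f,[p0[0],p0[1],y]) for y in np.arange(-3,3,.5)),key=lambda s:s.cost)
    print(n,best.x.round(3),best.fun.reshape(-1,2).round(1).tolist())
if __name__=='__main__':
    for uv in [(156,137),(192,154.6),(265,124.6),(228,111)]: print('caseS',onz(S,uv,86).round())
    for uv in [(340,200),(411.5,241.3),(247.5,268),(332,321)]: print('caseD',onz(D,uv,86).round())
    for uv in [(258,284),(346,237.4),(385.4,264.4),(296,320)]: print('trayS',onz(S,uv,16).round())
    for uv in [(243,122),(262,136.4),(178.6,144),(196,161.6)]: print('trayD',onz(D,uv,16).round())
    print('red',onz(D,(316,277),66).round(),'cav', onz(D,(340,268),20).round())
E
python3 fit.py
```

```text
obj [553.  -5.] [554.  -9.] -> [553.3  -6.2] [-0.5 -0.7  0.4 -0.6 -0.7  0.4]
eye [665. -17.] [662. -27.] -> [661.4 -21.7] [-0.5 -0.4 -0.  -0.8 -0.3  0.3]
yel [433. -28.] [435. -31.] -> [437.2 -27.1] [-0.7 -0.8  0.8 -1.1 -0.3  0.2]
caseS [ 654. -313.   86.]
caseS [ 619. -169.   86.]
caseS [ 385. -221.   86.]
caseS [ 418. -364.   86.]
caseD [ 620. -174.   86.]
caseD [ 653. -319.   86.]
caseD [ 387. -225.   86.]
caseD [ 441. -364.   86.]
trayS [678. 207.  16.]
trayS [467. 193.  16.]
trayS [461. 292.  16.]
trayS [671. 306.  16.]
trayD [672. 301.  16.]
trayD [678. 202.  16.]
trayD [462. 282.  16.]
trayD [469. 181.  16.]
red [ 479. -283.   66.] cav [ 555. -264.   20.]
```

```bash
cat > plan.py <<'E'
import sys,numpy as np
from scipy.spatial.transform import Rotation as R
def plan(p0,rpy0,p1,yaw1,n,settle=0,g=1):
    """rows, shortest-turn about vertical to tool-down yaw1; prints 8-row calls"""
    Rt=R.from_euler('xyz',rpy0); p=np.array(p0,float); p1=np.array(p1,float)
    Re=R.from_euler('xyz',[np.pi,0,yaw1]); out=[]
    for k in range(n):
        rem=n-k
        d=Rt.inv().apply((p1-p)/rem)/10
        w=(Rt.inv()*Re).as_rotvec()/rem
        d=d.round(2); w=w.round(4)
        p=p+Rt.apply(d*10); Rt=Rt*R.from_rotvec(w)
        out.append(' '.join('%g'%(v+0) for v in [*d,*w,g]))
    out+=['0 0 0 0 0 0 %g'%g]*settle
    for i in range(0,len(out),8): print('; '.join(out[i:i+8]))
    print('end',p.round(1),Rt.as_euler('xyz').round(3))
def go(p1,yaw1,n,settle=0,g=1):
    from rig import r
    s=r.sense(); print(s['clock'],s['eef_pos'].round(1),s['tcp_rot'].round(3),s['opening'].round(3),s['contact_force'].round(1),s['qpos'].round(2))
    plan(s['eef_pos'],s['tcp_rot'],p1,yaw1,n,settle,g)
E
python3 -c "
from plan import go
go([553,-6,160],0.55,15,1)"
```

```text
Traceback (most recent call last):
  File "plan.py", line 19, in go
    s=r.sense(); print(s['clock'],s['eef_pos'].round(1),s['tcp_rot'].round(3),s['opening'].round(3),s['contact_force'].round(1),s['qpos'].round(2))
                                                                              ^^^^^^^^^^^^^^^^^^
AttributeError: 'float' object has no attribute 'round'
```

```bash
sed -i "s/s\['opening'\].round(3)/round(s['opening'],3)/" plan.py
python3 -c "
from plan import go
go([553,-6,160],0.55,15,1)"
```

```text
0.15 [246.6 573.9 230.7] [-3.14  -0.     2.736] 0.997 [0.3 0.  0.2] [ 1.16  0.35  1.63  0.    1.16 -0.  ]
-3.4 -2.74 0.47 0 0.0001 0.1457 1; -3.77 -2.22 0.47 0 0.0001 0.1457 1; -4.05 -1.65 0.47 0 0.0001 0.1457 1; -4.25 -1.05 0.47 -0.0001 0.0001 0.1457 1; -4.35 -0.42 0.47 -0.0001 0.0001 0.1457 1; -4.37 0.22 0.47 0 0.0001 0.1457 1; -4.29 0.85 0.47 -0.0001 0.0001 0.1457 1; -4.12 1.46 0.47 -0.0001 0.0001 0.1457 1
-3.86 2.04 0.47 0 0.0001 0.1457 1; -3.53 2.58 0.48 -0.0001 0.0001 0.1457 1; -3.11 3.07 0.47 -0.0001 0.0001 0.1458 1; -2.64 3.49 0.48 0 0 0.1457 1; -2.1 3.84 0.47 -0.0001 0.0001 0.1458 1; -1.52 4.1 0.48 0 0 0.1457 1; -0.91 4.27 0.47 -0.0001 0.0001 0.1458 1; 0 0 0 0 0 0 1
end [553.  -6. 160.] [ 3.142 -0.     0.55 ]
```

Emit:
jog_arm --increments "-3.4 -2.74 0.47 0 0 0.146 1; -3.77 -2.22 0.47 0 0 0.146 1; -4.05 -1.65 0.47 0 0 0.146 1; -4.25 -1.05 0.47 0 0 0.146 1; -4.35 -0.42 0.47 0 0 0.146 1; -4.37 0.22 0.47 0 0 0.146 1; -4.29 0.85 0.47 0 0 0.146 1; -4.12 1.46 0.47 0 0 0.146 1"

```text
clock: 0.95
eef_pos: [410.4, 263.2, 193.5]
tcp_rot: [3.141, -0.0, 1.562]
contact_force: [0.0, 0.1, -0.4]
opening: 1.002
```

Emit:
jog_arm --increments "-3.86 2.04 0.47 0 0 0.146 1; -3.53 2.58 0.48 0 0 0.146 1; -3.11 3.07 0.47 0 0 0.146 1; -2.64 3.49 0.48 0 0 0.146 1; -2.1 3.84 0.47 0 0 0.146 1; -1.52 4.1 0.48 0 0 0.146 1; -0.91 4.27 0.47 0 0 0.146 1; 0 0 0 0 0 0 1"

```text
clock: 1.75
eef_pos: [553.9, -10.3, 159.9]
tcp_rot: [3.14, -0.0, 0.537]
contact_force: [0.5, -0.1, -0.4]
opening: 0.997
```

Run:
```python
from rig import r
import cv2
from h import *
s=r.sense(); print(s['clock'],s['eef_pos'],s['tcp_rot'],s['qpos'])
ci=r.camera_info('wrist'); im=r.grab_frame('wrist')[:,:,::-1].copy()
cv2.imwrite('pics/w1.png',im)
print(proj(ci,[[553,-6,0],[553,-6,60],[661,-22,50]]).round(), (-cv2.Rodrigues(ci['rvec'])[0].T@ci['tvec']).round())
```

```text
1.75 [553.85322063 -10.30599736 159.90137506] [ 3.14020628e+00 -1.22025289e-04  5.37476243e-01] [-2.06259425e-02  3.24164777e-01  1.85338808e+00 -1.35365334e-03
  9.63202523e-01  1.01346655e+00]
[[252. 177.]
 [251. 194.]
 [335.  92.]] [620.  31. 302.]
```

View pics/w1.png

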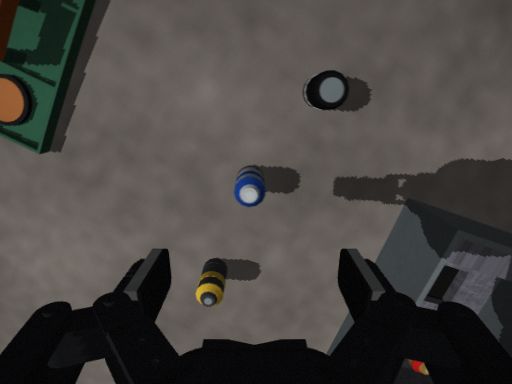

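The wrist view shows the blue objective's top at (250,194), against a predicted (251,194), and the eyepiece at (332,90), against (335,92). The estimates hold up. I'll check the visible case corner (407,200) and tray corner (42,153), then plan the descent.

Run:
```python
from rig import r
from h import *
from plan import go
ci=r.camera_info('wrist')
print('case',onz(ci,(407,200),86).round(1),'tray',onz(ci,(42,153),16).round(1),'obj',onz(ci,(249.5,195),60).round(1),'eye',onz(ci,(332,90),50).round(1))
go([553,-6,21],0.55,7,1)
```

```text
case [ 617.9 -108.2   86. ] tray [467.4 193.   16. ] obj [549.9  -3.3  60. ] eye [659.4 -16.5  50. ]
1.8 [552.5  -8.4 159.9] [-3.141e+00  1.000e-03  5.420e-01] 0.996 [-0.4  0.5  0.5] [-0.02  0.32  1.86 -0.    0.96  1.01]
0.02 -0.03 1.98 0 0.0001 -0.0012 1; 0.02 -0.02 1.98 0 0.0001 -0.0011 1; 0.03 -0.03 1.99 0 0.0001 -0.0012 1; 0.02 -0.02 1.98 0 0.0001 -0.0011 1; 0.03 -0.03 1.99 0 0 -0.0012 1; 0.02 -0.02 1.98 -0.0001 0.0001 -0.0011 1; 0.03 -0.03 1.99 0 0 -0.0012 1; 0 0 0 0 0 0 1
end [553.  -6.  21.] [-3.142  0.     0.55 ]
```

Emit:
jog_arm --increments "0 0 2 0 0 0 1; 0 0 2 0 0 0 1; 0 0 2 0 0 0 1; 0 0 2 0 0 0 1; 0 0 2 0 0 0 1; 0 0 2 0 0 0 1; 0 0 1.9 0 0 0 1; 0 0 0 0 0 0 1"

```text
clock: 2.6
eef_pos: [549.6, -5.2, 19.5]
tcp_rot: [-3.139, 0.004, 0.548]
contact_force: [-0.5, 0.3, 0.3]
opening: 1.001
```

Emit:
jog_arm --increments "0 0 0 0 0 0 -1; 0 0 0 0 0 0 -1; 0 0 0 0 0 0 -1; 0 0 0 0 0 0 -1; 0 0 0 0 0 0 -1; 0 0 0 0 0 0 -1; 0 0 0 0 0 0 -1; 0 0 0 0 0 0 -1" --squeeze 40

```text
clock: 3.4
eef_pos: [552.5, -6.1, 22.4]
tcp_rot: [3.141, -0.001, 0.546]
contact_force: [-1.8, 1.2, 6.0]
opening: 0.317
```

Run:
```python
from rig import r
import cv2
from h import *
s=r.sense(); print(s)
ci=r.camera_info('side'); im=r.grab_frame('side')[:,:,::-1].copy()
crop(im,200,80,350,220,4,'pics/d2.png')
```

```text
{'clock': 3.4, 'qpos': array([-1.39457117e-02,  5.26101720e-01,  1.93184489e+00,  3.64140486e-04,
        6.82486185e-01,  1.01101523e+00]), 'qvel': array([ 0.00018097,  0.00028269,  0.00089333, -0.00097202,  0.00101634,
        0.00043779]), 'joint_efforts': array([-5.53371124e-01, -5.63893175e+01, -2.05206656e+01, -2.63159797e-01,
       -4.22596810e-01,  5.59347187e-03]), 'eef_pos': array([552.50442137,  -6.12670469,  22.40836386]), 'tcp_rot': array([ 3.14117168e+00, -1.10493257e-03,  5.45553178e-01]), 'contact_force': array([-1.78351594,  1.23006869,  6.0337652 ]), 'wrist_torque': array([ 0.26895481,  0.23300965, -0.00033588]), 'opening': 0.3166901227407762}
```

View pics/d2.png

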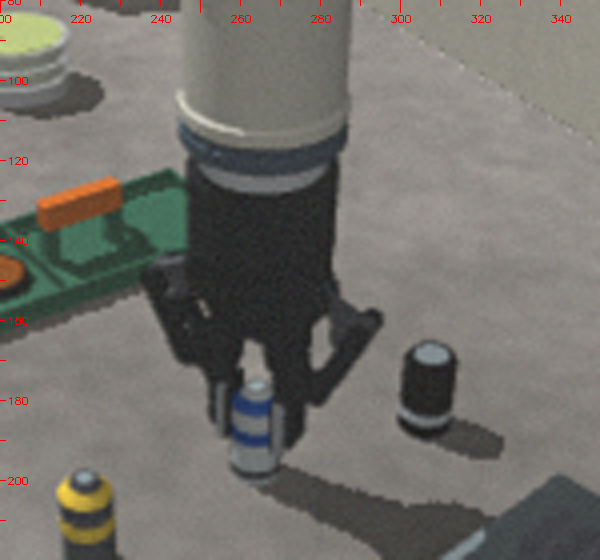

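The objective is gripped between the fingers at (255,182), with the opening at 0.317, about 27 mm. Next I lift it and carry it over the cavity.

Run:
```python
from plan import plan
plan([552.5,-6.1,22.4],[3.1416,0,.5455],[552.5,-6.1,152.4],.5455,5,0,-1)
plan([552.5,-6.1,152.4],[3.1416,0,.5455],[558.5,-261,152.4],.216,8,3,-1)
```

```text
0 0 -2.6 0 0 0 -1; 0 0 -2.6 0 0 0 -1; 0 0 -2.6 0 0 0 -1; 0 0 -2.6 0 0 0 -1; 0 0 -2.6 0 0 0 -1
end [552.5  -6.1 152.4] [-3.142  0.     0.546]
-1.59 2.76 0 0 0 0.0412 -1; -1.47 2.83 0 0 0 0.0412 -1; -1.36 2.88 0 0 0 0.0412 -1; -1.24 2.94 0 0 0 0.0412 -1; -1.11 2.99 0 0 0 0.0412 -1; -0.99 3.03 0 0 0 0.0412 -1; -0.86 3.07 0 0 0 0.0411 -1; -0.74 3.09 0 0 0 0.0412 -1
0 0 0 0 0 0 -1; 0 0 0 0 0 0 -1; 0 0 0 0 0 0 -1
end [ 558.5 -261.   152.4] [-3.142  0.     0.216]
```

Emit:
jog_arm --increments "0 0 -2.6 0 0 0 -1; 0 0 -2.6 0 0 0 -1; 0 0 -2.6 0 0 0 -1; 0 0 -2.6 0 0 0 -1; 0 0 -2.6 0 0 0 -1; -1.59 2.76 0 0 0 0.041 -1; -1.47 2.83 0 0 0 0.041 -1; -1.36 2.88 0 0 0 0.041 -1"

```text
clock: 4.25
eef_pos: [554.2, -102.7, 152.1]
tcp_rot: [3.141, -0.001, 0.422]
contact_force: [0.2, -0.4, -0.9]
opening: 0.312
```

Emit:
jog_arm --increments "-1.24 2.94 0 0 0 0.041 -1; -1.11 2.99 0 0 0 0.041 -1; -0.99 3.03 0 0 0 0.041 -1; -0.86 3.07 0 0 0 0.041 -1; -0.74 3.09 0 0 0 0.041 -1; 0 0 0 0 0 0 -1; 0 0 0 0 0 0 -1; 0 0 0 0 0 0 -1"

```text
clock: 5.05
eef_pos: [557.9, -260.2, 151.4]
tcp_rot: [-3.141, 0.0, 0.218]
contact_force: [-0.2, 0.0, -2.0]
opening: 0.31
```

```bash
cat > look.py <<'E'
from rig import r
import cv2,sys
s=r.sense(); print(s['clock'],s['eef_pos'],s['tcp_rot'],s['opening'],s['contact_force'].round(1))
for a in sys.argv[2:]:
    cv2.imwrite(f'pics/{a}{sys.argv[1]}.png',r.grab_frame(a)[:,:,::-1])
E
python3 look.py 3 wrist side
```

```text
5.05 [ 557.92598934 -260.23653524  151.38158994] [-3.14092484e+00  3.82941812e-04  2.18380201e-01] 0.3101127136212158 [-0.2  0.  -2. ]
```

View pics/wrist3.png

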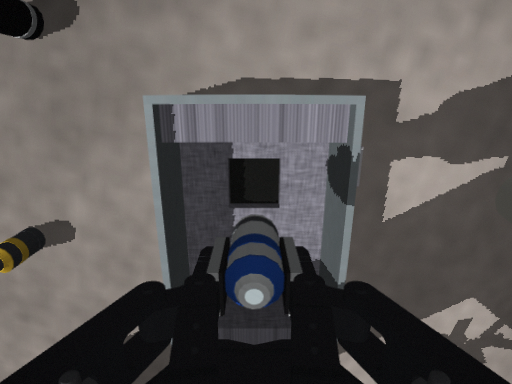

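View pics/side3.png

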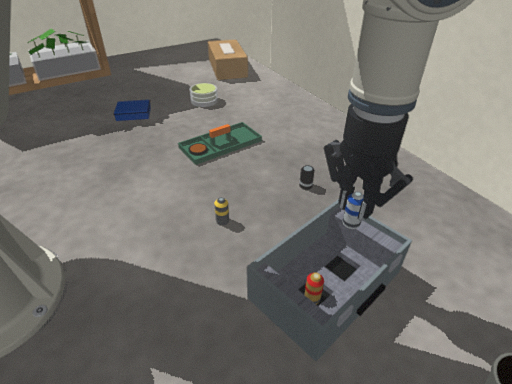

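In the wrist view the empty cavity spans columns 230–280 and rows 159–206. The case's outer rim corners are at (145,97) and (365,97), and the objective hangs straight. I'll turn those pixels into positions.

Run:
```python
from rig import r
from h import *
ci=r.camera_info('wrist')
im=cv2.imread('pics/wrist3.png'); crop(im,140,85,380,250,3,'pics/w3c.png')
q=[onz(ci,u,20) for u in [(230,159),(279,159),(280,207),(230,207)]]
print(np.round(q,1),np.mean(q,0).round(1))
a,b=onz(ci,(144.5,96.5),86),onz(ci,(365,96.5),86); print(a,b,np.linalg.norm(a-b))
d=(a-b)/np.linalg.norm(a-b); yaw=np.arctan2(-d[0],d[1]); print('yaw',yaw,'centre',(a+b)/2-121*np.array([np.cos(yaw),np.sin(yaw),0]),'cav',(a+b)/2-81*np.array([np.cos(yaw),np.sin(yaw),0]))
```

```text
[[ 577.6 -230.6   20. ]
 [ 587.7 -275.8   20. ]
 [ 541.1 -288.5   20. ]
 [ 530.3 -239.9   20. ]] [ 559.2 -258.7   20. ]
[ 621.00817009 -167.8839574    86.        ] [ 653.59119117 -314.48007445   86.        ] 150.17348234292453
yaw 0.21870863850029934 centre [ 519.18208832 -267.43528974   86.        ] cav [ 558.22922627 -258.75652154   86.        ]
```

View pics/w3c.png

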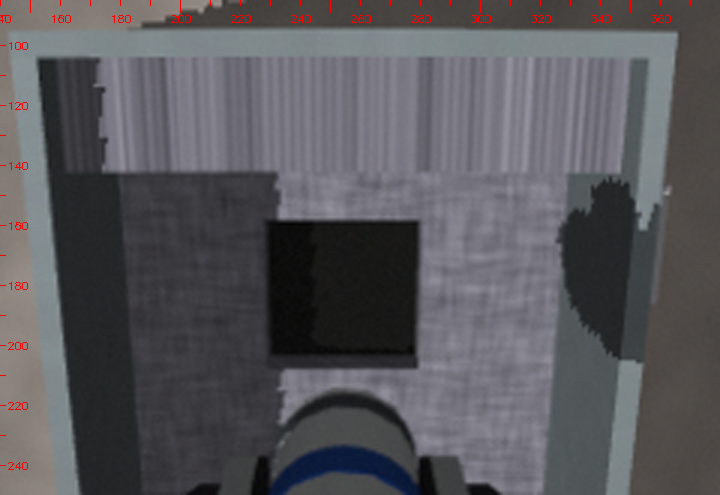

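The case centre comes out at (519.2,-267.4) with yaw 0.219, and the cavity at (558.3,-258.8). Two methods agree on that, so I lower the objective.

Emit:
jog_arm --increments "0 -0.15 2 0 0 0 -1; 0 0 2 0 0 0 -1; 0 0 2 0 0 0 -1; 0 0 2 0 0 0 -1; 0 0 2 0 0 0 -1; 0 0 1.3 0 0 0 -1; 0 0 0.8 0 0 0 -1; 0 0 0 0 0 0 -1"

```text
clock: 5.95
eef_pos: [557.5, -259.0, 29.7]
tcp_rot: [-3.141, 0.001, 0.218]
contact_force: [0.3, -0.1, -0.9]
opening: 0.309
```

```bash
python3 look.py 4
```

```text
5.95 [ 557.50762123 -259.02607224   29.72369167] [-3.14070737e+00  1.16588514e-03  2.18331865e-01] 0.3086691592194662 [ 0.3 -0.1 -0.9]
```

Emit:
jog_arm --increments "0 0 0.05 0 0 0 -1; 0 0 0 0 0 0 0.7; 0 0 0 0 0 0 0.7; 0 0 0 0 0 0 0.7; 0 0 0 0 0 0 0.7; 0 0 0 0 0 0 0.7; 0 0 -0.5 0 0 0 0.7; 0 0 -1.5 0 0 0 0.7"

```text
clock: 6.75
eef_pos: [556.9, -259.2, 49.5]
tcp_rot: [-3.14, 0.002, 0.218]
contact_force: [-0.2, 0.7, -0.5]
opening: 0.848
```

Emit:
jog_arm --increments "0 0 -2.5 0 0 0 0.7; 0 0 -3 0 0 0 0.7; 0 0 -3 0 0 0 0.7; 0 0 -3 0 0 0 0.7; -2 0 -3 0 0 0 1; -4 0 0 0 0 0 1; -4 0 0 0 0 0 1; 0 0 0 0 0 0 1"

```text
clock: 7.55
eef_pos: [456.2, -281.4, 196.2]
tcp_rot: [-3.141, 0.001, 0.216]
contact_force: [-0.4, 0.1, 0.3]
opening: 0.998
```

```bash
python3 look.py 5 wrist side
```

```text
7.55 [ 456.23232035 -281.36102945  196.21115882] [-3.14132334e+00  1.49134414e-03  2.16217484e-01] 0.9977849579905919 [-0.4  0.1  0.3]
```

View pics/wrist5.png

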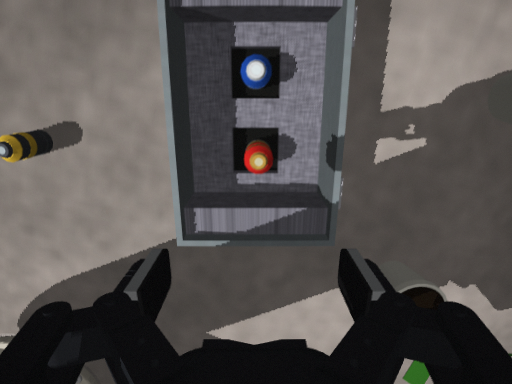

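View pics/side5.png

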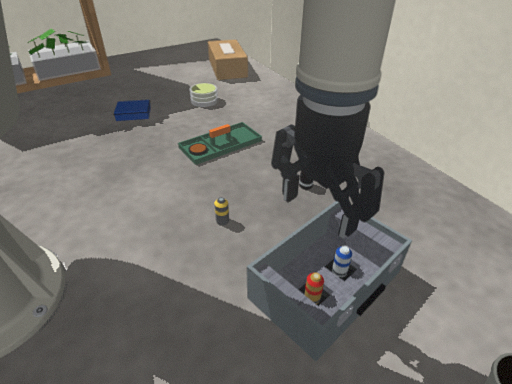

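The blue objective stands centred in its cavity at (256,72). Next is the tray, and I'll look at it from above first.

```bash
python3 -c "
from plan import go
go([480,246,220],0.075,14,2)"
```

```text
7.65 [ 460.1 -281.6  196.4] [ 3.14e+00 -1.00e-03  2.16e-01] 1.002 [ 0.1 -0.3  0.9] [-0.55  0.26  1.85  0.    1.03  0.8 ]
0.95 -3.65 -0.17 0.0001 -0.0001 0.0101 1; 0.91 -3.66 -0.17 0.0001 -0.0001 0.0101 1; 0.87 -3.67 -0.17 0.0001 -0.0001 0.0101 1; 0.84 -3.68 -0.17 0.0001 -0.0001 0.0101 1; 0.8 -3.68 -0.17 0.0001 -0.0001 0.0101 1; 0.76 -3.69 -0.17 0.0001 -0.0001 0.0101 1; 0.73 -3.7 -0.17 0.0001 -0.0001 0.0101 1; 0.69 -3.71 -0.17 0.0001 -0.0001 0.0101 1
0.65 -3.72 -0.17 0.0001 -0.0001 0.0101 1; 0.61 -3.72 -0.17 0 -0.0001 0.0101 1; 0.58 -3.73 -0.17 0.0001 -0.0001 0.0101 1; 0.54 -3.73 -0.17 0 -0.0002 0.0101 1; 0.5 -3.74 -0.17 0.0001 -0.0001 0.0101 1; 0.46 -3.74 -0.17 0 -0.0002 0.0101 1; 0 0 0 0 0 0 1; 0 0 0 0 0 0 1
end [480. 246. 220.] [3.142 0.    0.075]
```

Emit:
jog_arm --increments "0.95 -3.65 -0.17 0 0 0.01 1; 0.91 -3.66 -0.17 0 0 0.01 1; 0.87 -3.67 -0.17 0 0 0.01 1; 0.84 -3.68 -0.17 0 0 0.01 1; 0.8 -3.68 -0.17 0 0 0.01 1; 0.76 -3.69 -0.17 0 0 0.01 1; 0.73 -3.7 -0.17 0 0 0.01 1; 0.69 -3.71 -0.17 0 0 0.01 1"

```text
clock: 8.45
eef_pos: [472.2, 22.5, 209.4]
tcp_rot: [-3.142, -0.001, 0.138]
contact_force: [1.7, 0.9, 0.5]
opening: 1.001
```

Emit:
jog_arm --increments "0.65 -3.72 -0.17 0 0 0.01 1; 0.61 -3.72 -0.17 0 0 0.01 1; 0.58 -3.73 -0.17 0 0 0.01 1; 0.54 -3.73 -0.17 0 0 0.01 1; 0.5 -3.74 -0.17 0 0 0.01 1; 0.46 -3.74 -0.17 0 0 0.01 1; 0 0 0 0 0 0 1; 0 0 0 0 0 0 1"

```text
clock: 9.25
eef_pos: [479.4, 247.9, 219.0]
tcp_rot: [-3.142, -0.0, 0.081]
contact_force: [-0.1, -0.7, -0.0]
opening: 0.999
```

Emit:
jog_arm --increments "0 0 0 0 0 0 1; 0 0 0 0 0 0 1; 0 0 0 0 0 0 1; 0 0 0 0 0 0 1; 0 0 0 0 0 0 1; 0 0 0 0 0 0 1; 0 0 0 0 0 0 1; 0 0 0 0 0 0 1"

```text
clock: 10.05
eef_pos: [479.1, 246.5, 218.8]
tcp_rot: [3.142, 0.0, 0.078]
contact_force: [0.1, 0.0, 0.7]
opening: 1.005
```

```bash
python3 look.py 6 wrist
```

```text
10.05 [479.14037482 246.45014688 218.78440724] [3.14158858e+00 2.43178513e-05 7.78004297e-02] 1.0047379385088753 [0.1 0.  0.7]
```

View pics/wrist6.png

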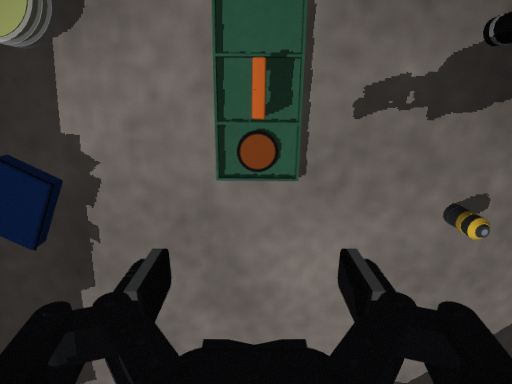

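The tray is ahead of the fingers. Its grip bar runs roughly from (258,57) to (259,119) and its near rim is at row 180.

Run:
```python
from h import *
im=cv2.imread('pics/wrist6.png'); crop(im,200,0,320,190,3,'pics/w6c.png')
```

```text
(no output)
```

View pics/w6c.png

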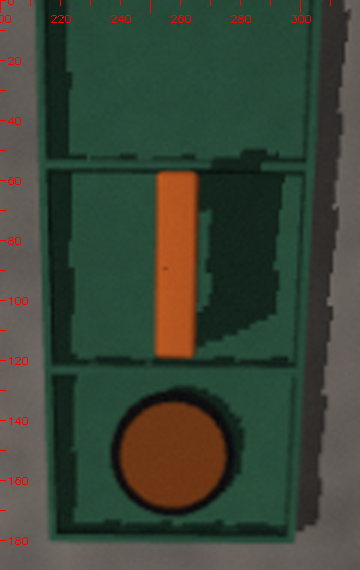

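Run:
```python
from rig import r
from h import *
ci=r.camera_info('wrist')
q=np.array([onz(ci,u,52) for u in [(252.3,57.2),(265.5,57.2),(264.7,119),(251.3,119)]]); print(q.round(1),q.mean(0))
d=(q[0]+q[1]-q[2]-q[3])/2; print(np.linalg.norm(d),'yaw',np.arctan2(d[1],d[0]))
a,b=onz(ci,(217,180.3),16),onz(ci,(298.3,180.3),16); d=a-b;L=np.linalg.norm(d);yaw=np.arctan2(-d[0],d[1]);print(a,b,L,yaw,(a+b)/2+105*np.array([np.cos(yaw),np.sin(yaw),0]))
c=onz(ci,(213,0),16);d=c-a;print(np.arctan2(d[1],d[0]))
c=onz(ci,(306.5,0),16);d=c-b;print(np.arctan2(d[1],d[0]))
```

```text
[[597.5 258.9  52. ]
 [598.5 246.1  52. ]
 [539.7 241.8  52. ]
 [538.7 255.5  52. ]] [568.60550559 250.58175291  52.        ]
58.96209562260247 yaw 0.0660226150496198
[460.95544552 291.91364781  16.        ] [468.63015663 193.19513472  16.        ] 99.01639267633425 0.07758732003941811 [569.47692049 250.69288879  16.        ]
0.06552706067017813
0.07306200257645075
```

```bash
python3 -c "
from plan import go
go([569,250.6,120],0.07,5,0,.3)
from plan import plan
plan([569,250.6,120],[3.14159,0,.07],[569,250.6,24],.07,6,0,.3)"
```

```text
10.1 [479.1 246.4 218.8] [3.142 0.    0.078] 0.996 [ 0.9  0.1 -0.3] [0.47 0.23 1.83 0.   1.08 1.97]
1.8 0.06 1.98 0 0 0.0016 0.3; 1.8 0.05 1.97 0 0 0.0016 0.3; 1.8 0.05 1.98 0 0 0.0015 0.3; 1.8 0.05 1.97 0 0 0.0016 0.3; 1.79 0.05 1.98 0 0 0.0015 0.3
end [569.  250.6 120. ] [3.142 0.    0.07 ]
0 0 1.6 0 0 0 0.3; 0 0 1.6 0 0 0 0.3; 0 0 1.6 0 0 0 0.3; 0 0 1.6 0 0 0 0.3; 0 0 1.6 0 0 0 0.3; 0 0 1.6 0 0 0 0.3
end [569.  250.6  24. ] [3.142 0.    0.07 ]
```

Emit:
jog_arm --increments "1.8 0.06 2 0 0 0.002 0.3; 1.8 0.05 2 0 0 0.002 0.3; 1.8 0.05 2 0 0 0.002 0.3; 1.8 0.05 2 0 0 0.001 0.3; 1.8 0.05 2 0 0 0.001 0.3; 0 0 1.5 0 0 0 0.3; 0 0 0 0 0 0 0.3; 0 0 0 0 0 0 0.3"

```text
clock: 10.9
eef_pos: [568.2, 250.4, 103.8]
tcp_rot: [3.141, 0.001, 0.07]
contact_force: [-0.4, 0.6, 0.3]
opening: 0.648
```

```bash
python3 look.py 7 wrist
```

```text
10.9 [568.24237984 250.42887747 103.79714685] [3.14129456e+00 1.12827375e-03 6.99454375e-02] 0.6482646387066027 [-0.4  0.6  0.3]
```

View pics/wrist7.png

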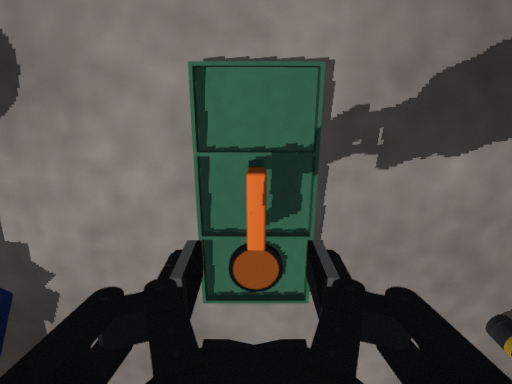

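The bar, at column 256, sits midway between the fingers, and the tray is square to the tool. I descend and grip.

Emit:
jog_arm --increments "0.05 0 1.5 0 0 0 0.3; 0 0 1.5 0 0 0 0.3; 0 0 1.5 0 0 0 0.3; 0 0 1.5 0 0 0 0.3; 0 0 1 0 0 0 0.3; 0 0 0.95 0 0 0 0.3; 0 0 0 0 0 0 0.3; 0 0 0 0 0 0 0.3"

```text
clock: 11.75
eef_pos: [569.7, 250.6, 24.2]
tcp_rot: [3.142, 0.0, 0.07]
contact_force: [0.1, -0.3, -0.9]
opening: 0.651
```

Emit:
jog_arm --increments "0 0 0 0 0 0 -1; 0 0 0 0 0 0 -1; 0 0 0 0 0 0 -1; 0 0 0 0 0 0 -1; 0 0 0 0 0 0 -1; 0 0 0 0 0 0 -1; 0 0 0 0 0 0 -1; 0 0 0 0 0 0 -1" --squeeze 90

```text
clock: 12.55
eef_pos: [570.0, 250.6, 25.1]
tcp_rot: [-3.141, -0.001, 0.07]
contact_force: [-1.0, -1.3, 5.0]
opening: 0.146
```

Emit:
jog_arm --increments "0 0 -0.5 0 0 0 -1; 0 0 -1 0 0 0 -1; 0 0 -2 0 0 0 -1; 0 0 -2 0 0 0 -1; 0 0 -3 0 0 0 -1; 0 0 -3 0 0 0 -1; 0 0 -3 0 0 0 -1; 0 0 0 0 0 0 -1"

```text
clock: 13.35
eef_pos: [572.0, 251.6, 174.3]
tcp_rot: [-3.139, -0.007, 0.07]
contact_force: [0.1, 1.0, -2.9]
opening: 0.144
```

```bash
python3 look.py 8 side wrist; python3 -c "
from plan import go
go([519.2,-267.4,167],0.219,16,0,-1)"
```

```text
13.35 [572.01914817 251.64837597 174.33830222] [-3.13897428 -0.00712851  0.06978439] 0.14408281892205932 [ 0.1  1.  -2.9]
13.45 [569.7 250.6 170. ] [-3.141e+00 -1.000e-03  7.000e-02] 0.144 [ 0.2  0.1 -3.5] [0.41 0.41 1.7  0.   1.03 1.91]
-0.54 3.21 0.02 0 -0.0001 -0.0093 -1; -0.57 3.2 0.02 0 -0.0001 -0.0093 -1; -0.6 3.2 0.02 0 -0.0001 -0.0093 -1; -0.63 3.19 0.02 0 -0.0001 -0.0093 -1; -0.66 3.19 0.02 0 -0.0001 -0.0093 -1; -0.69 3.18 0.02 0 -0.0001 -0.0093 -1; -0.72 3.17 0.01 0 -0.0001 -0.0093 -1; -0.75 3.17 0.02 0 -0.0001 -0.0093 -1
-0.78 3.16 0.01 0 -0.0001 -0.0093 -1; -0.81 3.15 0.02 -0.0001 -0.0001 -0.0094 -1; -0.84 3.14 0.02 0 -0.0001 -0.0093 -1; -0.86 3.13 0.01 -0.0001 -0.0001 -0.0094 -1; -0.89 3.13 0.02 0 0 -0.0093 -1; -0.93 3.12 0.01 -0.0001 -0.0001 -0.0094 -1; -0.95 3.11 0.02 0 0 -0.0093 -1; -0.98 3.1 0.01 -0.0001 -0.0001 -0.0094 -1
end [ 519.2 -267.4  167. ] [3.142 0.    0.219]
```

View pics/side8.png

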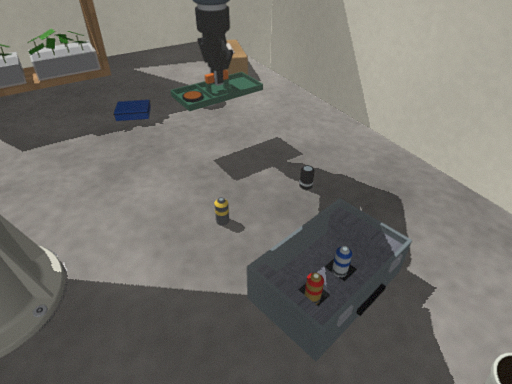

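View pics/wrist8.png

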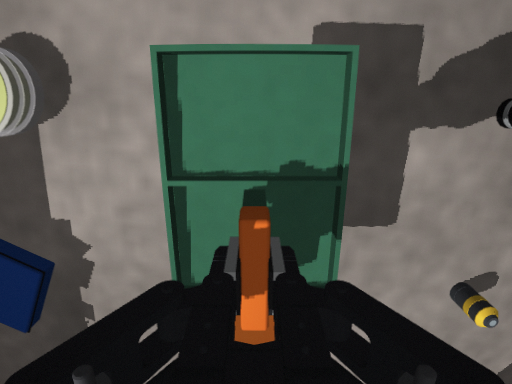

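Run:
```python
from rig import r
from h import *
ci=r.camera_info('wrist'); s=r.sense()
y=s['tcp_rot'][2]; c,sn=np.cos(y),np.sin(y); p=s['eef_pos']
for dz in (-5,0,5):
  print(dz,proj(ci,[[p[0]+c*105-sn*w,p[1]+sn*105+c*w,p[2]-24.8+16+dz] for w in (50,-50)]).round(1).tolist())
im=r.grab_frame('wrist')[:,:,::-1].copy(); crop(im,140,30,370,200,3,'pics/w9.png')
```

```text
-5 [[154.9, 43.8], [359.0, 43.8]]
0 [[151.5, 41.9], [362.6, 41.9]]
5 [[147.9, 39.8], [366.4, 39.8]]
```

View pics/w9.png

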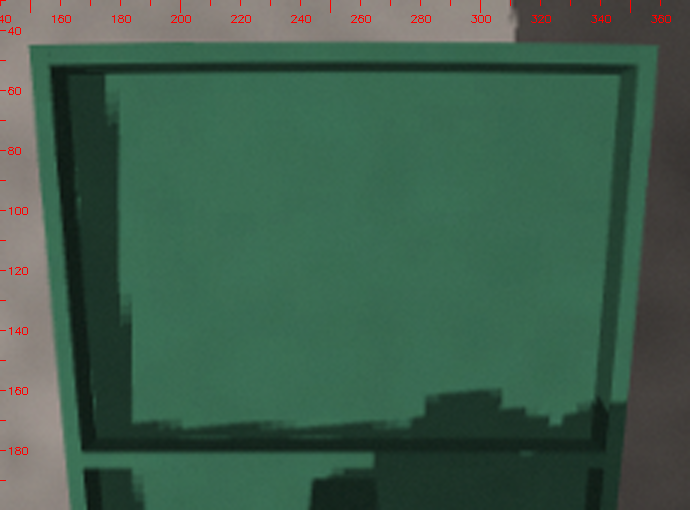

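The tray hangs level: its far rim corners are at (150.5,45) and (359.5,45), against a predicted 151.5/362.6 at row 42. I carry it over the case.

Emit:
jog_arm --increments "-0.54 3.21 0 0 0 -0.009 -1; -0.57 3.2 0 0 0 -0.009 -1; -0.6 3.2 0 0 0 -0.009 -1; -0.63 3.19 0 0 0 -0.009 -1; -0.66 3.19 0 0 0 -0.01 -1; -0.69 3.18 0 0 0 -0.009 -1; -0.72 3.17 0 0 0 -0.009 -1; -0.75 3.17 0 0 0 -0.009 -1"

```text
clock: 14.3
eef_pos: [542.7, -9.8, 167.6]
tcp_rot: [-3.141, 0.003, 0.143]
contact_force: [-0.0, 0.3, -1.9]
opening: 0.151
```

Emit:
jog_arm --increments "-0.78 3.16 0 0 0 -0.009 -1; -0.81 3.15 0 0 0 -0.01 -1; -0.84 3.14 0 0 0 -0.009 -1; -0.86 3.13 0 0 0 -0.01 -1; -0.89 3.13 0 0 0 -0.009 -1; -0.93 3.12 0 0 0 -0.01 -1; -0.95 3.11 0 0 0 -0.009 -1; -0.9 3.1 0 0 0 -0.01 -1"

```text
clock: 15.1
eef_pos: [518.0, -268.0, 167.4]
tcp_rot: [-3.139, 0.002, 0.219]
contact_force: [-0.1, 0.6, -3.1]
opening: 0.142
```

Emit:
jog_arm --increments "0 0 0 0 0 0 -1; 0 0 0 0 0 0 -1; 0 0 0 0 0 0 -1; 0 0 0 0 0 0 -1; 0 0 0 0 0 0 -1; 0 0 0 0 0 0 -1; 0 0 0 0 0 0 -1; 0 0 0 0 0 0 -1"

```text
clock: 15.9
eef_pos: [519.5, -267.1, 169.4]
tcp_rot: [3.142, -0.0, 0.219]
contact_force: [0.2, 0.4, -2.4]
opening: 0.145
```

```bash
python3 look.py 10 wrist side; python3 -c "
from plan import go
go([520,-267.4,97],0.219,6,0,-1)"
```

```text
15.9 [ 519.50817903 -267.11516866  169.37986824] [ 3.14150883e+00 -1.11512661e-04  2.19046651e-01] 0.1448317238343172 [ 0.2  0.4 -2.4]
16.0 [ 519.5 -267.2  169.4] [ 3.142 -0.     0.219] 0.141 [-1.6  0.8 -2.4] [-0.48  0.36  1.78 -0.    1.    0.87]
0.01 0 1.21 0 0 0 -1; 0.01 0.01 1.21 0 0 0 -1; 0.01 0 1.2 0 0 0 -1; 0.01 0.01 1.21 0 0 0 -1; 0 0 1.2 0 0 -0.0001 -1; 0.01 0.01 1.21 0.0001 -0.0001 0 -1
end [ 520.  -267.4   97. ] [-3.142  0.     0.219]
```

View pics/wrist10.png

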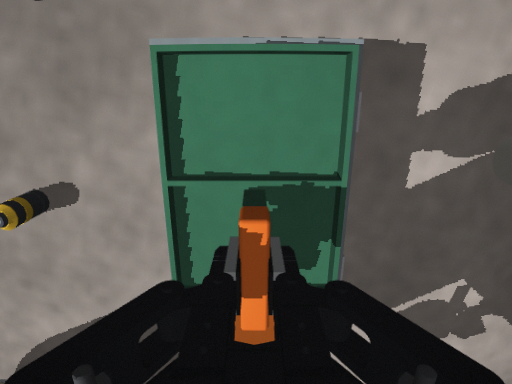

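View pics/side10.png

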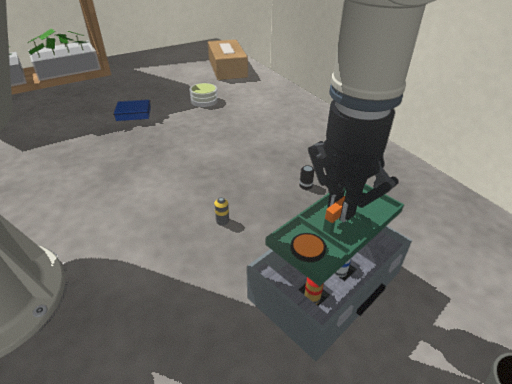

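The tray is centred over the case, with the case rim just showing at the far edge and evenly at the sides. I lower it.

Emit:
jog_arm --increments "0 0 1.3 0 0 0 -1; 0 0 1.3 0 0 0 -1; 0 0 1.3 0 0 0 -1; 0 0 1.2 0 0 0 -1; 0 0 1 0 0 0 -1; 0 0 0.6 0 0 0 -1; 0 0 0.3 0 0 0 -1; 0 0 0 0 0 0 -1"

```text
clock: 16.8
eef_pos: [519.4, -267.3, 99.0]
tcp_rot: [-3.141, 0.0, 0.219]
contact_force: [0.6, 0.1, -3.0]
opening: 0.141
```

Emit:
jog_arm --increments "0 0 0.1 0 0 0 -1; 0 0 0.1 0 0 0 -1; 0 0 0 0 0 0 -1; 0 0 0 0 0 0 -1; 0 0 0 0 0 0 -1; 0 0 0 0 0 0 -1; 0 0 0 0 0 0 -1; 0 0 0 0 0 0 -1"

```text
clock: 17.6
eef_pos: [519.4, -267.3, 97.3]
tcp_rot: [3.142, -0.0, 0.219]
contact_force: [0.8, -0.1, -2.2]
opening: 0.149
```

```bash
python3 look.py 11 side
```

```text
17.6 [ 519.44071116 -267.2740022    97.30058006] [ 3.14158027e+00 -1.06839183e-05  2.18818977e-01] 0.148571785897888 [ 0.8 -0.1 -2.2]
```

View pics/side11.png

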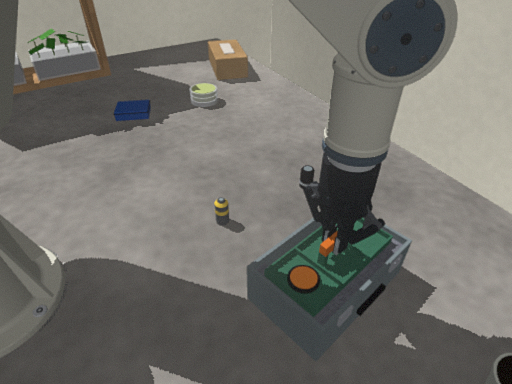

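The tray is down inside the case with under 1 mm left. I release it, opening only partway inside the rim, and rise.

Emit:
jog_arm --increments "0 0 0.05 0 0 0 -1; 0 0 0 0 0 0 0; 0 0 0 0 0 0 0; 0 0 0 0 0 0 0.2; 0 0 0 0 0 0 0.2; 0 0 0 0 0 0 0.2; 0 0 -0.5 0 0 0 0.2; 0 0 -1.5 0 0 0 0.2"

```text
clock: 18.45
eef_pos: [518.5, -266.8, 116.3]
tcp_rot: [-3.14, 0.002, 0.219]
contact_force: [0.9, -0.4, -0.3]
opening: 0.599
```

Emit:
jog_arm --increments "0 0 -2 0 0 0 0.2; 0 0 -2 0 0 0 0.2; 0 0 -2.5 0 0 0 0.2; 0 0 -2.5 0 0 0 0.2; 0 0 -2.5 0 0 0 0.6; -4 0 -1 0 0 0 1; -3 0 0 0 0 0 1; 0 0 0 0 0 0 1"

```text
clock: 19.25
eef_pos: [448.4, -282.8, 243.4]
tcp_rot: [3.141, 0.0, 0.217]
contact_force: [0.4, 0.5, -0.1]
opening: 1.003
```

```bash
python3 look.py 12 side wrist; python3 look.py 12b wrist
```

```text
19.25 [ 448.42674843 -282.82427098  243.44841094] [3.14077444e+00 1.82034746e-04 2.17412819e-01] 1.002980205333093 [ 0.4  0.5 -0.1]
19.35 [ 451.25082872 -282.79838243  243.11227035] [ 3.14036159e+00 -1.57143793e-03  2.17617390e-01] 0.9993357261505944 [0.4 0.3 0.3]
```

View pics/side12.png

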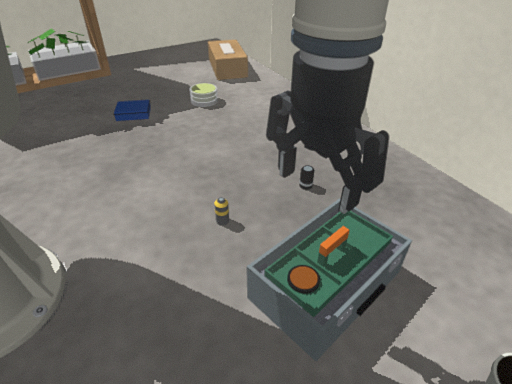

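View pics/wrist12b.png

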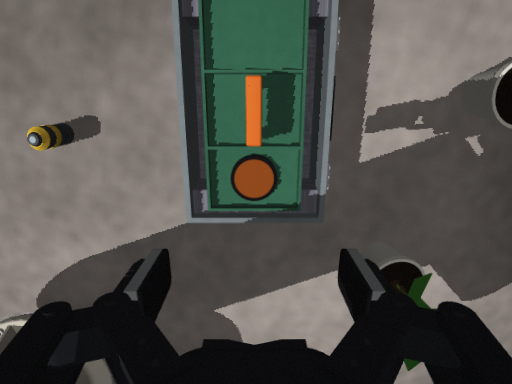

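The tray sits in the case between the walls, with the ledges showing evenly at its end and its sides parallel to them. Next I get the eyepiece.

```bash
python3 -c "
from plan import go
go([661.5,-21,130],0.219,12,4)"
```

```text
19.4 [ 451.8 -282.7  242.8] [ 3.141e+00 -1.000e-03  2.180e-01] 1.003 [-0.2 -0.3 -0.4] [-0.56  0.2   1.82  0.    1.12  0.79]
2.18 -1.75 0.94 0.0001 -0.0001 -0.0001 1; 2.18 -1.75 0.94 0.0001 -0.0001 -0.0001 1; 2.18 -1.75 0.94 0.0001 -0.0001 -0.0001 1; 2.18 -1.75 0.94 0.0001 -0.0001 -0.0001 1; 2.18 -1.75 0.94 0.0001 -0.0001 0 1; 2.18 -1.75 0.94 0.0001 -0.0001 -0.0001 1; 2.18 -1.75 0.94 0.0001 -0.0001 0 1; 2.18 -1.75 0.94 0.0001 -0.0002 -0.0001 1
2.17 -1.75 0.94 0.0001 -0.0001 0 1; 2.18 -1.75 0.94 0.0001 -0.0002 -0.0001 1; 2.17 -1.75 0.95 0 -0.0001 0 1; 2.18 -1.75 0.94 0.0001 -0.0002 -0.0001 1; 0 0 0 0 0 0 1; 0 0 0 0 0 0 1; 0 0 0 0 0 0 1; 0 0 0 0 0 0 1
end [661.5 -21.  130. ] [-3.142  0.     0.219]
```

Emit:
jog_arm --increments "2.2 -1.75 0.5 0 0 0 1; 2.2 -1.75 0.5 0 0 0 1; 2.2 -1.75 0.5 0 0 0 1; 2.2 -1.75 0.5 0 0 0 1; 2.2 -1.75 1 0 0 0 1; 2.2 -1.75 1 0 0 0 1; 2.2 -1.75 1 0 0 0 1; 2.2 -1.75 1 0 0 0 1"

```text
clock: 20.2
eef_pos: [594.2, -105.9, 181.3]
tcp_rot: [-3.142, -0.0, 0.22]
contact_force: [-0.3, -0.9, 0.9]
opening: 0.998
```

Emit:
jog_arm --increments "2.2 -1.75 1 0 0 0 1; 2.1 -1.75 1 0 0 0 1; 2.1 -1.75 1 0 0 0 1; 2.1 -1.75 1.2 0 0 0 1; 0 0 1 0 0 0 1; 0 0 0 0 0 0 1; 0 0 0 0 0 0 1; 0 0 0 0 0 0 1"

```text
clock: 21.0
eef_pos: [660.3, -21.4, 130.4]
tcp_rot: [3.141, -0.0, 0.218]
contact_force: [0.5, -0.2, -0.4]
opening: 1.002
```

```bash
python3 look.py 13 wrist side; python3 -c "
from plan import go
from h import *
from rig import r
print(proj(r.camera_info('wrist'),[[661.5,-21,50],[661.5,-21,0]]))
go([661.5,-21,15],0.219,6,2)"
```

```text
21.0 [660.30610315 -21.44601109 130.37560259] [ 3.14135458e+00 -4.23903818e-04  2.18163596e-01] 1.0017444698499827 [ 0.5 -0.2 -0.4]
[[255.73750643 200.8696132 ]
 [255.46355735 184.09982907]]
21.1 [660.4 -21.5 130.6] [ 3.141e+00 -1.000e-03  2.180e-01] 1.001 [ 0.3 -0.4  0.4] [-0.03  0.51  1.63 -0.    1.    1.32]
0.02 -0.01 1.93 0.0001 -0.0002 -0.0002 1; 0.02 0 1.93 0 -0.0002 -0.0002 1; 0.02 0 1.92 0.0001 -0.0001 -0.0002 1; 0.02 -0.01 1.93 0 -0.0002 -0.0002 1; 0.01 0 1.92 0.0001 -0.0001 -0.0001 1; 0.02 -0.01 1.93 0 -0.0002 -0.0002 1; 0 0 0 0 0 0 1; 0 0 0 0 0 0 1
end [661.5 -21.   15. ] [3.142 0.    0.219]
```

View pics/wrist13.png

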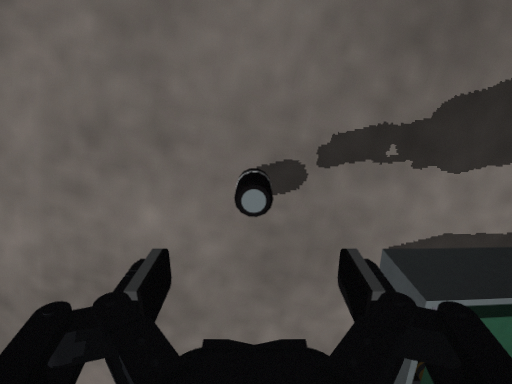

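View pics/side13.png

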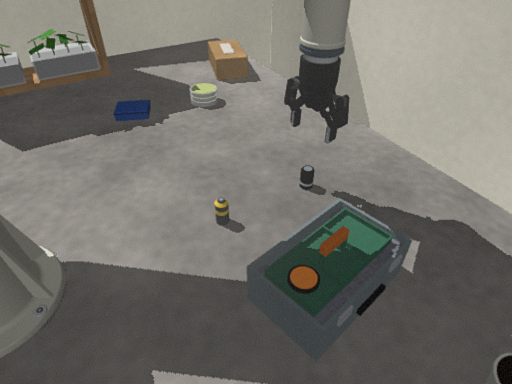

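The eyepiece top is at (254,201), against a predicted (256,201). That's within a millimetre, so I descend and grip.

Emit:
jog_arm --increments "0.1 0 2 0 0 0 1; 0 0 2 0 0 0 1; 0 0 2 0 0 0 1; 0 0 2 0 0 0 1; 0 0 2 0 0 0 1; 0 0 1.5 0 0 0 1; 0 0 0 0 0 0 1; 0 0 0 0 0 0 1"

```text
clock: 21.9
eef_pos: [661.5, -20.8, 15.2]
tcp_rot: [3.142, -0.0, 0.219]
contact_force: [0.5, 0.9, 0.2]
opening: 0.998
```

Emit:
jog_arm --increments "0 0 0 0 0 0 -1; 0 0 0 0 0 0 -1; 0 0 0 0 0 0 -1; 0 0 0 0 0 0 -1; 0 0 0 0 0 0 -1; 0 0 0 0 0 0 -1; 0 0 0 0 0 0 -1; 0 0 0 0 0 0 -1" --squeeze 40

```text
clock: 22.7
eef_pos: [661.7, -20.5, 15.5]
tcp_rot: [3.141, -0.001, 0.219]
contact_force: [-1.5, 0.2, 5.2]
opening: 0.361
```

```bash
python3 look.py 14 side; python3 -c "
from plan import plan
plan([661,-21,185],[3.14159,0,.219],[587,-252.2,185],.219,9,3,-1)"
```

```text
22.7 [661.68080874 -20.54616719  15.51739223] [ 3.14144248e+00 -8.50770005e-04  2.18798806e-01] 0.3613123514664067 [-1.5  0.2  5.2]
-1.36 2.33 0 0 0 0 -1; -1.36 2.33 0 0 0 0 -1; -1.36 2.33 0 0 0 0 -1; -1.36 2.33 0 0 0 0 -1; -1.36 2.33 0 0 0 0 -1; -1.36 2.33 0 0 0 0 -1; -1.36 2.33 0 0 0 0 -1; -1.36 2.33 0 0 0 0 -1
-1.37 2.32 0 0 0 0 -1; 0 0 0 0 0 0 -1; 0 0 0 0 0 0 -1; 0 0 0 0 0 0 -1
end [ 587.  -252.2  185. ] [3.142 0.    0.219]
```

View pics/side14.png

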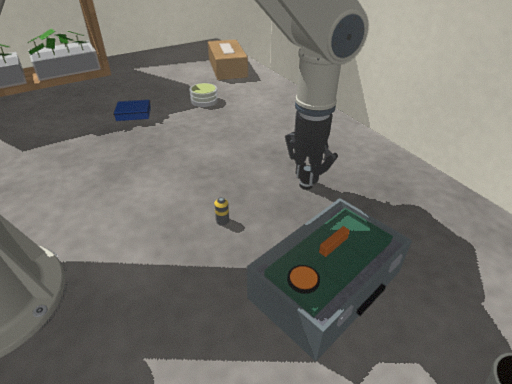

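The eyepiece is gripped, with the opening at 0.361, about 31 mm. I lift it and carry it over the compartment.

Emit:
jog_arm --increments "0 0 -2 0 0 0 -1; 0 0 -3 0 0 0 -1; 0 0 -3 0 0 0 -1; 0 0 -3 0 0 0 -1; 0 0 -3 0 0 0 -1; 0 0 -3 0 0 0 -1; -1.4 2.3 0 0 0 0 -1; -1.4 2.3 0 0 0 0 -1"

```text
clock: 23.55
eef_pos: [644.3, -71.6, 186.0]
tcp_rot: [3.141, -0.002, 0.221]
contact_force: [-0.4, -0.1, -1.7]
opening: 0.364
```

Emit:
jog_arm --increments "-1.4 2.4 0 0 0 0 -1; -1.4 2.4 0 0 0 0 -1; -1.4 2.4 0 0 0 0 -1; -1.3 2.3 0 0 0 0 -1; -1.3 2.3 0 0 0 0 -1; -1.3 2.3 0 0 0 0 -1; -1.3 2.3 0 0 0 0 -1; 0 0 0 0 0 0 -1"

```text
clock: 24.35
eef_pos: [586.6, -254.7, 184.6]
tcp_rot: [3.141, 0.001, 0.216]
contact_force: [0.4, 0.8, -0.1]
opening: 0.363
```

Emit:
jog_arm --increments "0 0 0 0 0 0 -1; 0 0 0 0 0 0 -1; 0 0 0 0 0 0 -1; 0 0 0 0 0 0 -1; 0 0 0 0 0 0 -1; 0 0 0 0 0 0 -1; 0 0 0 0 0 0 -1; 0 0 0 0 0 0 -1"

```text
clock: 25.15
eef_pos: [587.8, -252.0, 184.8]
tcp_rot: [3.142, 0.0, 0.219]
contact_force: [0.6, -0.4, 0.7]
opening: 0.361
```

```bash
python3 look.py 15 wrist side; python3 -c "
from plan import go
go([587,-252.2,94],0.219,6,2,-1)
from h import *
from rig import r
print(proj(r.camera_info('wrist'),[[587-82+.976*x-.217*y+13.7,-252.2-15.2+.217*x+.976*y,88] for x,y in [(105,50),(105,-50)]]))
"
```

```text
25.15 [ 587.78150788 -252.04419353  184.77760338] [3.14159256e+00 1.45653161e-05 2.18861804e-01] 0.3612159779886713 [ 0.6 -0.4  0.7]
25.25 [ 587.7 -252.1  184.8] [3.142 0.    0.219] 0.359 [-0.2 -0.3 -0.5] [-0.41  0.42  1.64 -0.    1.08  0.94]
-0.01 0 1.51 0 0 0 -1; -0.01 0 1.51 0 0 0 -1; -0.01 0 1.51 0 0 -0.0001 -1; -0.01 0 1.52 0 0 0 -1; -0.02 0 1.51 0 0 -0.0001 -1; -0.01 -0.01 1.52 0 0 0 -1; 0 0 0 0 0 0 -1; 0 0 0 0 0 0 -1
end [ 587.  -252.2   94. ] [3.142 0.    0.219]
[[195.30977507 156.41366468]
 [316.59716808 156.37807967]]
```

View pics/wrist15.png

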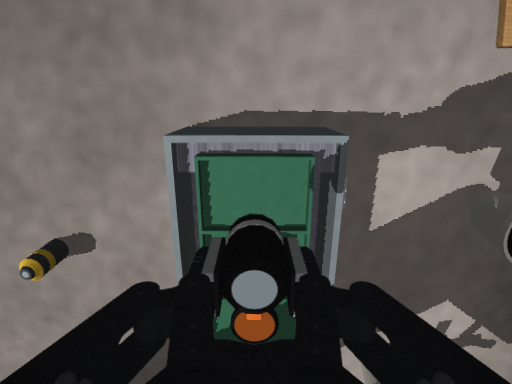

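View pics/side15.png

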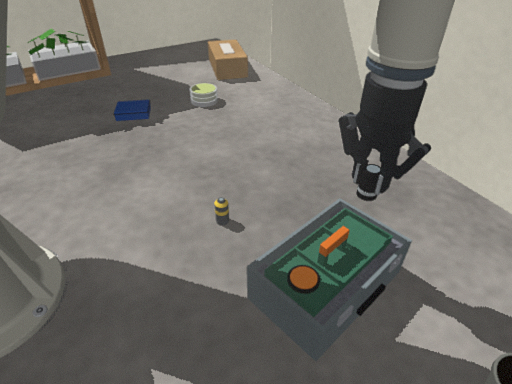

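The tray's far rim corners are at (196,153) and (315,153), within 3 px of the prediction. I lower the eyepiece.

Emit:
jog_arm --increments "0 0 1.8 0 0 0 -1; 0 0 1.8 0 0 0 -1; 0 0 1.8 0 0 0 -1; 0 0 1.5 0 0 0 -1; 0 0 1 0 0 0 -1; 0 0 0.7 0 0 0 -1; 0 0 0.4 0 0 0 -1; 0 0 0 0 0 0 -1"

```text
clock: 26.05
eef_pos: [587.7, -252.1, 94.5]
tcp_rot: [-3.141, 0.0, 0.219]
contact_force: [-0.3, -0.2, -0.9]
opening: 0.362
```

Emit:
jog_arm --increments "0 0 0 0 0 0 -1; 0 0 0 0 0 0 -1; 0 0 0 0 0 0 -1; 0 0 0 0 0 0 -1; 0 0 0 0 0 0 -1; 0 0 0 0 0 0 -1; 0 0 0 0 0 0 -1; 0 0 0 0 0 0 -1"

```text
clock: 26.85
eef_pos: [587.7, -252.1, 94.8]
tcp_rot: [-3.142, 0.0, 0.219]
contact_force: [-0.2, 0.7, -1.3]
opening: 0.364
```

```bash
python3 look.py 16 side
```

```text
26.85 [ 587.7376002  -252.06547929   94.76425037] [-3.14157962e+00  7.20782002e-05  2.18850290e-01] 0.36403130153546137 [-0.2  0.7 -1.3]
```

View pics/side16.png

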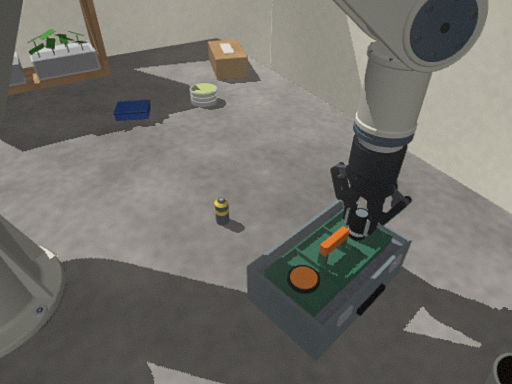

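Emit:
jog_arm --increments "0 0 0.1 0 0 0 -1; 0 0 0 0 0 0 -1; 0 0 0 0 0 0 0.3; 0 0 0 0 0 0 0.3; 0 0 0 0 0 0 0.3; 0 0 0 0 0 0 0.3; 0 0 -0.3 0 0 0 0.3; 0 0 -1.2 0 0 0 0.3"

```text
clock: 27.7
eef_pos: [587.0, -251.8, 108.2]
tcp_rot: [-3.14, 0.002, 0.219]
contact_force: [-0.7, 0.3, 0.9]
opening: 0.649
```

Emit:
jog_arm --increments "0 0 -2 0 0 0 0.3; 0 0 -2.5 0 0 0 0.3; 0 0 -2.5 0 0 0 0.3; 0 0 -2.5 0 0 0 0.3; 0 0 -2.5 0 0 0 0.3; -3 0 -1 0 0 0 1; -4 0 0 0 0 0 1; -4 0 0 0 0 0 1"

```text
clock: 28.5
eef_pos: [479.6, -276.1, 240.2]
tcp_rot: [3.14, -0.001, 0.22]
contact_force: [0.2, -0.6, -0.6]
opening: 1.001
```

Emit:
jog_arm --increments "0 0 0 0 0 0 1; 0 0 0 0 0 0 1; 0 0 0 0 0 0 1; 0 0 0 0 0 0 1; 0 0 0 0 0 0 1; 0 0 0 0 0 0 1; 0 0 0 0 0 0 1; 0 0 0 0 0 0 1"

```text
clock: 29.3
eef_pos: [480.5, -275.9, 238.6]
tcp_rot: [-3.141, 0.0, 0.219]
contact_force: [-0.5, 0.1, 0.1]
opening: 1.001
```

```bash
python3 look.py 17 wrist side
python3 - <<'E'
from h import *
from rig import r
im=cv2.imread('pics/side17.png'); crop(im,240,180,420,330,4,'pics/d17.png')
E
```

```text
29.3 [ 480.47034935 -275.86760446  238.62205571] [-3.14140854e+00  2.06082327e-04  2.19013456e-01] 1.0007482508653616 [-0.5  0.1  0.1]
```

View pics/wrist17.png

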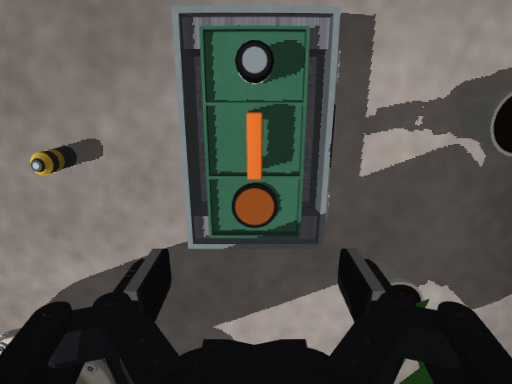

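View pics/d17.png

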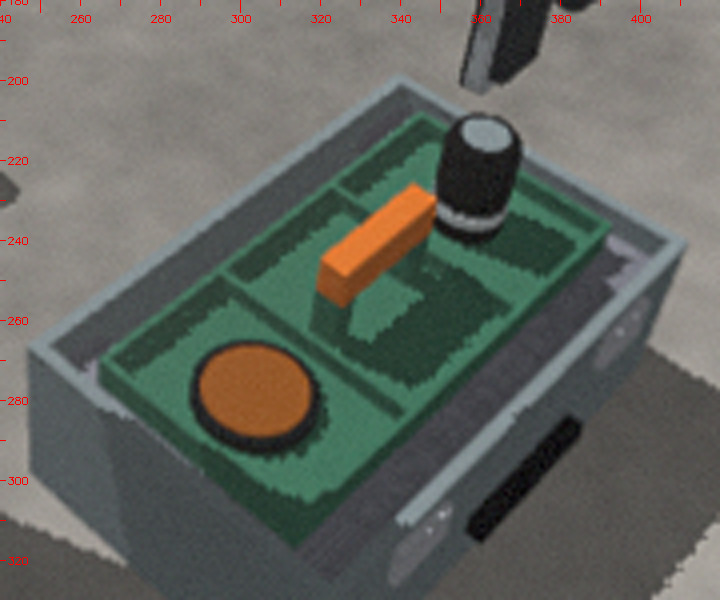

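The eyepiece stands upright in the compartment at (254,60), and the tray sits level on both ledges with the gripper clear. As a last numeric check I measure the eyepiece's top, then hand in.

Run:
```python
from h import *
from rig import r
ci=r.camera_info('wrist'); e=onz(ci,(254,60),128)
q=np.array([onz(ci,u,124) for u in [(247,113),(262,113),(261.5,179),(247,179)]]).mean(0)
d=e-q; c,s=np.cos(.219),np.sin(.219)
print('eye',e,'bar',q,'in tray',c*d[0]+s*d[1],-s*d[0]+c*d[1])
print(r.sign_off())
```

```text
eye [ 586.98637149 -250.53535451  128.        ] bar [ 518.38110333 -266.08790905  124.        ] in tray 70.34549315314612 0.27634211938184094
the job is handed in; nothing more can be done
None
```

The case is packed and the job is handed in, at about 29.3 s of the 64 s allowed. `sign_off` gave no verdict.

- **Blue objective:** it was let go upright in the empty cavity. A wrist picture taken just afterwards showed it centred there, and it is now hidden under the tray.
- **Green tray:** it sits level on both ledges, with its grip bar measured at about (518, −266) mm. The case centre measured (519, −267) mm.
- **Black eyepiece:** it stands upright in the empty compartment, measured at x = 70 mm, y = 0 mm in the tray's frame. That is the middle of the compartment.

No contact force above about 7 N was reported at the end of any move. The gripper was clear of everything at the end.

No check failed. The side camera placed the tray a few millimetres to one side compared with the other cameras. I used closer wrist-camera pictures to settle where the tray and case were.

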